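# Push the stone sample carrier round the slot to the laser

### The arm

A 6-joint arm with a two-finger parallel gripper is mounted at the origin on the work surface. World frame = base frame: x ahead of the robot, y to its left, z up, the work surface at z = 0. Lengths are in m, angles in rad, forces in N, time in s.
With the tool pointing down it reaches from about 0.3 to 0.85 m from the base axis. Payload 5.4 kg.
Tool frame: the origin (TCP) lies on the centre line of the jaws, within the pads' length; the fingertips stand 25 mm ahead of it and the grasp point (between the pads) lies 6 mm ahead of it; z points along the fingers, y is the line along which they close (so a half turn about z gives the same grasp; the last joint's range is limited). The gripper opens to 85 mm and grips with 20 to 120 N. Pads are 22 mm wide; open, the fingers measure 114 mm over their backs; the gripper's body (76 mm by 85 mm) begins 54 mm behind the grasp point. The pads swing forward as they close: fully open they stand 13 mm farther back than shut.
Start: joints at [1.101, 0.158, 1.597, -0, 1.386, -0.21], TCP at [0.148, 0.556, 0.256] pointing down, gripper open.
Joint ranges: [-2.91, 2.91], [-0.94, 2.29], [0.18, 2.7], [-1.29, 4.43], [0.17, 2.64], [-3, 3]. Speed limits (rad/s): [2.57, 2.57, 3.14, 3.14, 3.14, 3.14].

### API

Orientations are given as a unit quaternion [x, y, z, w].
In Python, from plant import manip gives the robot as it stands.
- The arm moves only by the shell command python3 -m crank 'ROWS' [FORCE]. ROWS is JSON, a list of rows, each a list of 7 numbers: the shift along the tool's x, y, z in mm, then the turn, a rotation vector about the tool's x, y, z in degrees, then the opening, from 0 (shut) to 1 (fully open). A call has 1 to 10 rows; each row is the pose to reach, as a shift and turn from the pose commanded when the call began, along the tool's axes at that moment; what a row does not reach only later rows make up. A row lasts 1/12 s, in which the tool goes at most 41.7 mm and 7.16 degrees, less where a joint would pass 70% of its speed; a pose out of reach is approached as far as the arm can. A call with a gripper value outside its range is refused whole. The fingers move at their own pace and stop on an object; FORCE is the grip in N (left out, the last holds). Time passes only in rows, so rows that repeat a pose let the fingers close. It gives the time, the measured TCP pose, the force, the opening and the grip force at its end, in the units of the state.
- manip.observe(): the state, without advancing time (a new reading comes with each control period).
- manip.snapshot(name): name is "scene" or "top" or "wrist"; returns the picture (384x512x3 uint8, red, green, blue); there is no depth.
- manip.get_calibration(name): a dict with "K" (3x3 intrinsics, pixels), "R" (3x3) and "t" (3): a world point X has camera coordinates R X + t; the wrist camera has in their place "hand_eye" (4x4, takes a point from camera to tool coordinates, whose origin is the TCP and whose axes are the flange's). Camera axes: x right, y down, z forward; pixel columns grow to the right and rows downward; lengths in m; the calibration is good to about 2 mm. A picture is of the moment at which its call begins: read the wrist's pose just before it. get_calibration takes no time and is no camera call.
- manip.close_job(): hands the job in; it is judged then, once.
The state is a dict: "time_s": time; "q": joint angles; "joint_vel": joint speeds; "joint_efforts": joint torques, N m; "ee_pos": TCP position; "tool_rot": TCP orientation; "force": force on the tool from outside, world axes, zero at the start; "ft_torque": the same for the moment, N m; "width": opening from 0.0 (shut) to 1.0 (fully open); "gripper_force": force on a finger pad.
Only numpy, scipy, OpenCV 4.12 (cv2) and the standard library are available. Lean on these libraries where they do the work, as an engineer would, in place of code of your own. Each camera call takes 0.05 s, during which the arm holds its last target. There are 200 camera calls.

### The job

Push the steel carrier that bears the marble test sample along the L-shaped slot of the aluminium stage, round the corner and fully home to the end of the short leg, in front of the laser handpiece. Push gently from the side with the fingers: do not pinch it, tip it or lift it, so that its guide stem stays in the slot. Leave the aligned handpiece untouched and everything else where it stands, and finish clear of everything.

Things in the scene. Friction and masses are not known exactly. Their poses are not given: they have to be found in the camera images.
- stage: Fixed aluminium plate, 220 mm (its x) by 260 mm (its y), top 20 mm above the bench; origin at the centre of its underside, z up; turned up to 45 degrees either way. In its top an L-shaped slot, 15 mm wide, 16 mm deep, open above: the long leg runs 135 mm along the stage's +y from slot_start to slot_corner (square), then the short leg 75 mm along its +x to slot_end.
- slot_start (a point): Point on the stage's top surface: where the carrier's axis is when its stem touches the closed beginning of the long leg (35 mm to -x and 65 mm to -y of the stage's centre). The carrier starts 0 to 35 mm along the long leg from here.
- slot_corner (a point): Point on the stage's top surface on the centre lines of both legs, at the corner (35 mm to -x and 70 mm to +y of the stage's centre). The far wall of the short leg stops the carrier at most 2 mm beyond it.
- slot_end (a point): Point on the stage's top surface: where the carrier's axis is when its stem touches the closed end of the short leg (40 mm to +x and 70 mm to +y of the stage's centre). Carrier fully home.
- carrier_mid (a point): Centre of the carrier's drum, half-way up: on its axis, 13 mm above the stage's top surface (33 mm above the bench).
- carrier: Loose steel drum, 48 mm diameter, 26 mm high, standing on the stage, with a stem below it (12 mm diameter, 14 mm long, in the slot) and a marble sample 24 x 20 mm on it, up to 46 mm above the stage. Origin on its axis at the drum's underside, z up; yaw unimportant. 0.3 to 0.55 kg; slides with a few newtons of dry friction, stays where left. Push low on its side: pushed high or hard it tips.
- handpiece: Laser handpiece, an aluminium tube on a stand beyond the stage, not to be touched. Origin and axes are those of the stage (not its middle). The tube lies along the stage's x at y = 70 mm, axis 68 mm above the bench, from its nozzle at x = 130 mm to x = 260 mm, up to 38 mm thick; the stand's foot is 70 x 70 mm under x = 200 mm.
- spare_sample: A spare polished marble sample block, 32 x 26 x 30 mm, loose on the stage plate; origin at the centre of its underside. To be left where it is.
- fragment: A broken marble fragment, about 100 x 50 mm and 70 mm high, loose on the bench beside the stage; origin at the centre of its underside. To be left where it is.
- brush: A 190 mm brush with a wooden handle, lying loose on the bench beside the stage; origin on the bench under its middle. To be left where it is.
- beaker: An open clear plastic beaker, 90 mm wide, 110 mm high, on the bench; origin at the centre of its underside. To be left where it is.
- water: A clear plastic water bottle with a blue cap, 68 mm wide, 170 mm high, on the bench; origin at the centre of its underside. To be left where it is.
- swab_cup: A small white ceramic cup, 64 mm wide, 70 mm high, on the bench; origin at the centre of its underside. To be left where it is.
- slab: A marble slab, 130 x 80 x 50 mm, lying on the bench; origin at the centre of its underside. To be left where it is.

How it is judged:
By the outcome, as a careful person would: the job done as asked, in the order asked, and still so for the second after the job is handed in, with the robot touching nothing.
It also fails if it takes over 48 s, if anything falls off the work surface, if the arm or the gripper's body presses on something with over 40 N, if the wrist force passes 120 N, or if a joint passes its speed limit or range.

## Working session

There is one attempt and no reset: what is moved stays moved. The work goes in short steps, Python scripts to look and compute and a shell command to move; the robot and the scene stay as the last step left them, time stands still between calls to the robot, and variables do not carry over. Pictures are saved under pics/ and viewed, at most 10 in all, crops included, and the job is handed in when it is done.

```bash
mkdir -p pics; ls
python3 - <<'E'
from plant import manip
import cv2,numpy as np
s=manip.observe();print(s)
for n in("scene","top"):
    im=manip.snapshot(n);cv2.imwrite(f"pics/{n}0.png",im[:,:,::-1]);c=manip.get_calibration(n);print(n,c)
print(manip.get_calibration("wrist"))
E
```

```text
pics
{'time_s': 0.0, 'q': array([ 1.10090510e+00,  1.59074367e-01,  1.59826817e+00,  4.86294884e-05,
        1.38619084e+00, -2.10093888e-01]), 'joint_vel': array([-0.00042846, -0.00087472, -0.00023007, -0.00087494, -0.00050145,
       -0.00160659]), 'joint_efforts': array([ 7.71237274e-05, -3.95997012e+01, -3.31433201e+01, -2.02797610e-04,
        8.10196681e-03, -3.04315506e-05]), 'ee_pos': array([0.14745156, 0.55518934, 0.25528463]), 'tool_rot': array([ 1.29538056e-01,  9.91573976e-01, -9.06843037e-04, -3.46124505e-04]), 'force': array([-0.55164644,  0.41460301,  0.06950238]), 'ft_torque': array([0.02745395, 0.02382265, 0.02498865]), 'gripper_force': 0.0, 'width': 1.0030066303803677}
scene {'K': array([[373.035612  ,   0.        , 252.77472805],
       [  0.        , 373.035612  , 188.39651879],
       [  0.        ,   0.        ,   1.        ]]), 'R': array([[ 0.4641015 ,  0.88575987, -0.00626519],
       [ 0.67628431, -0.35889518, -0.64329914],
       [-0.57205711,  0.29431905, -0.76558929]]), 't': array([-0.26287449, -0.33281889,  1.49503532])}
top {'K': array([[362.87300723,   0.        , 257.45853779],
       [  0.        , 362.87300723, 187.29648308],
       [  0.        ,   0.        ,   1.        ]]), 'R': array([[ 0.016879  , -0.99985551, -0.00201469],
       [-0.99791375, -0.01672057, -0.06235841],
       [ 0.06231572,  0.00306303, -0.99805179]]), 't': array([-0.01672395,  0.54898236,  1.16403871])}
{'K': array([[277.87769746,   0.        , 256.38009956],
       [  0.        , 277.87769746, 195.5266265 ],
       [  0.        ,   0.        ,   1.        ]]), 'hand_eye': array([[-6.95206491e-04, -9.57675788e-01, -2.87848228e-01,
         7.30860395e-02],
       [ 9.99999744e-01, -7.14055464e-04, -3.95093110e-05,
        -8.73151398e-04],
       [-1.67702489e-04, -2.87848182e-01,  9.57676039e-01,
        -1.17903376e-01],
       [ 0.00000000e+00,  0.00000000e+00,  0.00000000e+00,
         1.00000000e+00]])}
```

View pics/top0.png

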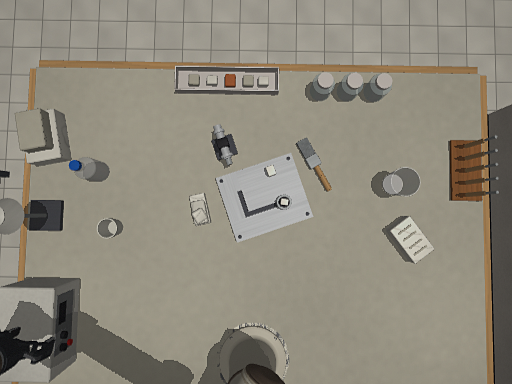

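View pics/scene0.png

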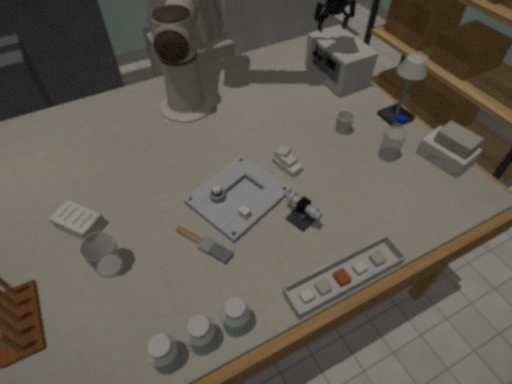

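The top view shows the stage with corners near (217,180), (291,154), (313,214) and (238,241). The carrier is at (284,202), with the slot running to its corner at about (245,213) and its end at about (240,192). The handpiece is at (224,147), the spare sample at (271,170), the brush on the right and the fragment on the left.

```bash
cat > h.py <<'E'
import numpy as np,cv2
from plant import manip
from scipy.spatial.transform import Rotation as Ro
def cam(n,s=None):
    c=manip.get_calibration(n);K=c["K"]
    if n=="wrist":
        T=np.eye(4);T[:3,:3]=Ro.from_quat(s["tool_rot"]).as_matrix();T[:3,3]=s["ee_pos"]
        M=np.linalg.inv(T@c["hand_eye"]);return K,M[:3,:3],M[:3,3]
    return K,c["R"],c["t"]
def ray(c,uv,z):
    K,R,t=c;d=R.T@np.linalg.solve(K,np.array([uv[0],uv[1],1.]));o=-R.T@t
    return o+d*(z-o[2])/d[2]
def proj(c,X):
    K,R,t=c;p=K@(R@np.asarray(X)+t);return p[:2]/p[2]
E
python3 - <<'E'
from h import *
im=cv2.imread("pics/top0.png");c=cam("top")
crop=im[130:255,180:340];cv2.imwrite("pics/crop0.png",cv2.resize(crop,None,fx=5,fy=4.8,interpolation=cv2.INTER_CUBIC)[:600,:800])
h=cv2.cvtColor(im,cv2.COLOR_BGR2HSV)
for p in((230,200),(205,180),(260,230),(270,190),(330,230)):print(p,im[p[1],p[0]],h[p[1],p[0]])
b=im[:,:,0].astype(int)
m=((b>158)*255).astype(np.uint8)
m=cv2.morphologyEx(m,cv2.MORPH_CLOSE,np.ones((5,5)))
m=cv2.morphologyEx(m,cv2.MORPH_OPEN,np.ones((5,5)))
for k in cv2.findContours(m,0,2)[0]:
    if cv2.contourArea(k)>1000:
        r=cv2.minAreaRect(k);bp=cv2.boxPoints(r);print(cv2.contourArea(k),r)
        P=np.array([ray(c,q,.02) for q in bp]);print(bp,P,P.mean(0),np.linalg.norm(np.diff(P,axis=0),axis=1))
        e=P-np.roll(P,1,0);print(np.degrees(np.arctan2(e[:,1],e[:,0])))
print("carrier rough",ray(c,(284,202),.06))
E
```

```text
(230, 200) [174 173 174] [150   1 174]
(205, 180) [134 150 156] [ 22  36 156]
(260, 230) [175 176 176] [ 30   1 176]
(270, 190) [180 180 181] [  0   1 181]
(330, 230) [135 152 156] [ 24  34 156]
5248.0 ((264.1499938964844, 196.94998168945312), (67.6727294921875, 80.00560760498047), 71.56504821777344)
[[215.50002 177.49998]
 [291.39996 152.2    ]
 [312.8     216.39998]
 [236.90002 241.69997]] [[ 0.57864757  0.12952495  0.02      ]
 [ 0.66570142 -0.11640314  0.02      ]
 [ 0.45783013 -0.18780932  0.02      ]
 [ 0.37255029  0.05567456  0.02      ]] [ 0.51868235 -0.02975324  0.02      ] [0.2608812  0.2197938  0.25798654]
[  19.71401457  -70.50701013 -161.0418131   109.30272333]
carrier rough [ 0.50182045 -0.09141537  0.06      ]
```

View pics/crop0.png

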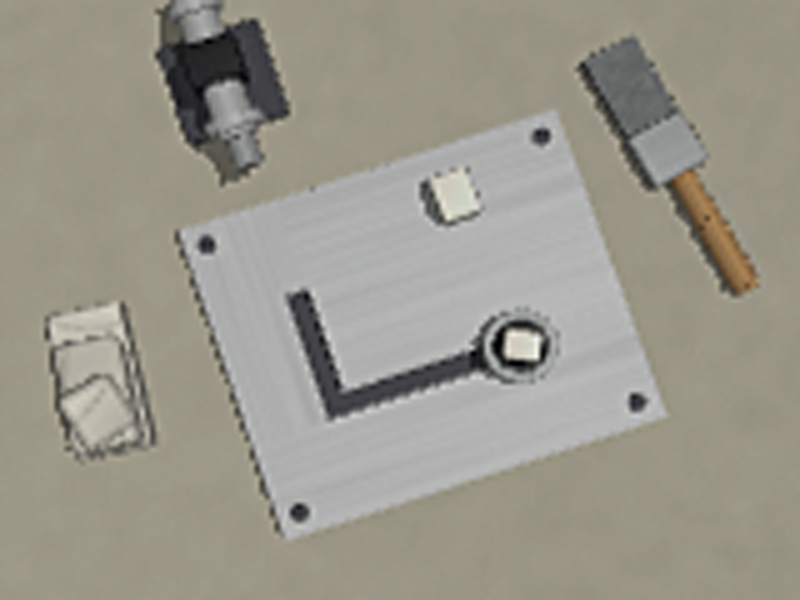

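The stage is centred near (0.519, -0.030) with a yaw of about 19.4°. Next I work out the hover pose.

```bash
cat >> h.py <<'E'
C=np.array([.519,-.030]);YAW=np.radians(19.4)
def S2W(p): c,s=np.cos(YAW),np.sin(YAW);return C+np.array([[c,-s],[s,c]])@np.asarray(p)/1000
def W2S(P): c,s=np.cos(YAW),np.sin(YAW);return 1000*np.array([[c,s],[-s,c]])@(np.asarray(P)[:2]-C)
def goal(tip_s,z,push=(0,0),tilt=0):
    """tip at stage (x,y) mm, height z m, tool y along stage y, tip leading by tilt deg along stage dir push"""
    y=YAW+np.pi/2;R0=np.column_stack([[np.cos(y+np.pi/2),np.sin(y+np.pi/2),0],[np.cos(y),np.sin(y),0],[0,0,-1]])
    d=np.array([*(S2W(push)-C)*1000,0.])
    R=Ro.from_rotvec(np.cross([0,0,-1.],d)*np.radians(tilt))*Ro.from_matrix(R0)
    P=np.array([*S2W(tip_s),z])-R.apply([0,0,.025])
    s=manip.observe();Rc=Ro.from_quat(s["tool_rot"])
    print("now tip",W2S(s["ee_pos"]+Rc.apply([0,0,.025])).round(1),(s["ee_pos"]+Rc.apply([0,0,.025]))[2].round(4),"F",s["force"].round(1),"t",s["time_s"])
    print("shift",(1000*Rc.inv().apply(P-s["ee_pos"])).round(1),"turn",np.degrees((Rc.inv()*R).as_rotvec()).round(1))
E
python3 - <<'E'
from h import *
c=cam("top")
print("carrier stage",W2S(ray(c,(284,201.9),.066)),W2S(ray(c,(283.8,201.9),.046)))
# slot check
for n,p in(("corner",(247,214.0)),("endtip",(240,191))):print(n,W2S(ray(c,p,.02)))
goal((-35,-100),.12)
E
```

```text
carrier stage [-36.29917802 -51.87554666] [-36.12760646 -52.76360858]
corner [-35.57740515  70.67286262]
endtip [42.27345473 68.81380711]
now tip [-156.   675.4] 0.2304 F [-0.4  0.3  1.2] t 0.1
shift [-536.8 -572.3  111.1] turn [ -0.1  -0.1 -34.3]
```

```bash
python3 -m crank '[[-27,-29,0,0,0,-4,0],[-54,-57,0,0,0,-8,0],[-81,-86,0,0,0,-12,0],[-107,-114,0,0,0,-16,0],[-134,-143,0,0,0,-20,0],[-161,-172,0,0,0,-24,0],[-188,-200,0,0,0,-28,0],[-215,-229,0,0,0,-32,0],[-242,-258,0,0,0,-34.3,0],[-268,-286,0,0,0,-34.3,0]]' 20
python3 - <<'E'
from h import *
goal((-35,-100),.14)
E
```

```text
time_s: 0.93
ee_pos: [0.3335, 0.2086, 0.2561]
tool_rot: [-0.17, 0.986, -0.0, 0.0]
force: [0.8, -0.3, -0.9]
width: 0.002
gripper_force: 0.0
now tip [-95.7 286.7] 0.2311 F [ 0.8 -0.3 -0.9] t 0.9333
shift [ -59.9 -386.8   91.1] turn [-0.   0.   0.1]
```

```bash
python3 -m crank '[[-6,-38,0,0,0,0,0],[-12,-76,0,0,0,0,0],[-18,-114,0,0,0,0,0],[-24,-152,10,0,0,0,0],[-30,-190,20,0,0,0,0],[-36,-228,30,0,0,0,0],[-42,-266,45,0,0,0,0],[-48,-304,60,0,0,0,0],[-54,-342,75,0,0,0,0],[-60,-380,90,0,0,0,0]]'
python3 -m crank '[[0,0,0,0,0,0,0],[0,0,0,0,0,0,0]]'
python3 - <<'E'
from h import *
s=manip.observe();im=manip.snapshot("wrist");cv2.imwrite("pics/w1.png",im[:,:,::-1])
goal((-35,-100),.028,(0,1),10)
c=cam("wrist",s)
for n,p,z in(("car",(-35,-52),.066),("corner",(-35,70),.02),("end",(40,70),.02),("start",(-35,-65),.02)):print(n,proj(c,[*S2W(p),z]))
E
```

```text
time_s: 1.77
ee_pos: [0.5164, -0.1298, 0.1651]
tool_rot: [-0.168, 0.986, 0.0, -0.0]
force: [0.4, 0.5, 1.1]
width: 0.003
gripper_force: 0.0
time_s: 1.93
ee_pos: [0.5154, -0.1291, 0.1641]
tool_rot: [-0.167, 0.986, 0.001, -0.002]
force: [-0.6, 0.5, 0.2]
width: -0.002
gripper_force: 0.0
now tip [-35.8 -91.3] 0.1403 F [ 0.4  0.2 -0.1] t 1.9833
shift [ -1.  -13.2 112.7] turn [-9.9 -0.1 -0.1]
car [306.0120476  207.23149174]
corner [421.96679546 191.48245304]
end [410.16342095 259.63559816]
start [284.58386316 192.02904601]
```

View pics/w1.png

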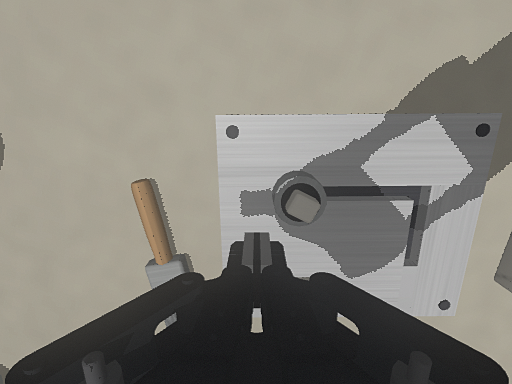

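The wrist view shows the drum at about (300,198), the slot corner at (421,191) and the slot end at (411,265), all matching my estimate. The carrier's rear edge is at y≈-79. I'll descend behind it with the tool tilted 10° so the tips lead.

```bash
python3 -m crank '[[-1,-10,10,-5,0,0,0],[-1,-18,30,-10,0,0,0],[-1,-18,60,-10,0,0,0],[-1,-18,80,-10,0,0,0],[-1,-18,95,-10,0,0,0],[-1,-18,107,-10,0,0,0],[-1,-18,112,-10,0,0,0],[-1,-18,112,-10,0,0,0]]'
python3 - <<'E'
from h import *
s=manip.observe();c=cam("wrist",s);im=manip.snapshot("wrist");cv2.imwrite("pics/w2.png",im[:,:,::-1])
for y in(-50,-55):print(proj(c,[*S2W((-35,y)),.046]))
goal((-35,30),.028,(0,1),10)
E
```

```text
time_s: 2.65
ee_pos: [0.5227, -0.1436, 0.0541]
tool_rot: [-0.169, 0.982, 0.086, -0.015]
force: [-0.0, 1.1, -0.1]
width: -0.002
gripper_force: 0.0
[360.69029054 251.7083504 ]
[352.18509247 252.4777502 ]
now tip [ -33.8 -104.7] 0.0304 F [ 0.3 -0.2 -0.7] t 2.7
shift [  1.  132.3  25.7] turn [-0.   0.   0.1]
```

View pics/w2.png

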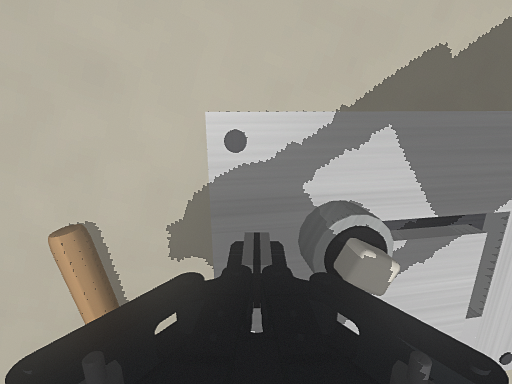

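The drum is at about (355,250), just ahead of the fingertips at (285,250). I'll start pushing slowly.

```bash
python3 -m crank '[[0,3,1,0,0,0,0],[0,6,2,0,0,0,0],[0,9,2.6,0,0,0,0],[0,12,3.1,0,0,0,0],[0,15,3.6,0,0,0,0],[0,18,4.2,0,0,0,0],[0,21,4.7,0,0,0,0],[0,24,5.2,0,0,0,0],[0,27,5.8,0,0,0,0],[0,30,6.3,0,0,0,0]]'
cat > look.py <<'E'
from h import *
import sys
im=manip.snapshot("top");cv2.imwrite("pics/t.png",im[:,:,::-1]);c=cam("top")
# marble sample on the drum: warm bright pixels in a window over the slot region
ims=im.astype(int);m=((ims[:,:,0]-ims[:,:,2]>5)&(ims[:,:,0]>175)).astype(np.uint8)
n,_,st,ce=cv2.connectedComponentsWithStats(m)
for i in range(1,n):
    if 5<st[i,4]<200:
        p=W2S(ray(c,ce[i],.066))
        if abs(p[0])<110 and abs(p[1])<130:print("marble",p.round(1),st[i,4])
E
python3 look.py
python3 - <<'E'
from h import *
goal((-35,30),.028,(0,1),10)
E
```

```text
time_s: 3.53
ee_pos: [0.5133, -0.116, 0.0536]
tool_rot: [-0.168, 0.982, 0.085, -0.014]
force: [1.2, -4.1, 0.9]
width: -0.002
gripper_force: 1.9
marble [ 72.2 -43.8] 68
marble [-92.2 -42. ] 79
now tip [-34.  -74.2] 0.0289 F [ 1.4 -3.7  1.9] t 3.5833
shift [  0.9 102.4  19. ] turn [-0.  0.  0.]
```

```bash
python3 -m crank '[[0,4,0.7,0,0,0,0],[0,8,1.4,0,0,0,0],[0,12,2.1,0,0,0,0],[0,16,2.8,0,0,0,0],[0,20,3.5,0,0,0,0],[0,24,4.2,0,0,0,0],[0,28,4.9,0,0,0,0],[0,32,5.6,0,0,0,0],[0,36,6.3,0,0,0,0],[0,40,7,0,0,0,0]]'
python3 - <<'E'
from h import *
s=manip.observe();c=cam("wrist",s);im=manip.snapshot("wrist");cv2.imwrite("pics/w3.png",im[:,:,::-1])
goal((-35,30),.028,(0,1),10)
for y in(-10,0):print(proj(c,[*S2W((-35,y)),.046]))
E
```

```text
time_s: 4.42
ee_pos: [0.4994, -0.0772, 0.0535]
tool_rot: [-0.168, 0.982, 0.086, -0.015]
force: [1.9, -4.7, 2.3]
width: -0.001
gripper_force: 2.5
now tip [-34.2 -32.8] 0.0288 F [ 2.1 -4.1  3. ] t 4.4667
shift [ 0.8 61.8 11.7] turn [ 0. -0.  0.]
[308.05959538 256.82824694]
[326.0469975  255.19040974]
```

View pics/w3.png

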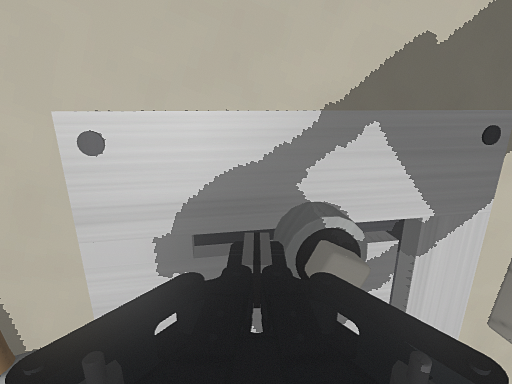

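The drum top is at about (327,250), so the carrier is upright at y≈0 and the tip-to-axis offset is about 33 mm. The final tip position should be y≈37, so I keep pushing.

```bash
python3 -m crank '[[0,4,0.7,0,0,0,0],[0,8,1.4,0,0,0,0],[0,12,2.1,0,0,0,0],[0,16,2.8,0,0,0,0],[0,20,3.5,0,0,0,0],[0,24,4.2,0,0,0,0],[0,28,4.9,0,0,0,0],[0,32,5.6,0,0,0,0],[0,36,6.3,0,0,0,0],[0,40,7,0,0,0,0]]'
python3 -m crank '[[0,3,0.5,0,0,0,0],[0,6,1,0,0,0,0],[0,9,1.6,0,0,0,0],[0,12,2.1,0,0,0,0],[0,14,2.5,0,0,0,0],[0,16,2.8,0,0,0,0],[0,18,3.2,0,0,0,0],[0,20,3.5,0,0,0,0],[0,22,3.9,0,0,0,0],[0,24,4.2,0,0,0,0]]'
python3 - <<'E'
from h import *
s=manip.observe();c=cam("wrist",s);im=manip.snapshot("wrist");cv2.imwrite("pics/w4.png",im[:,:,::-1])
goal((-35,38),.028,(0,1),10)
for y in(60,70):print(proj(c,[*S2W((-35,y)),.046]))
E
```

```text
time_s: 5.3
ee_pos: [0.4858, -0.039, 0.0535]
tool_rot: [-0.168, 0.982, 0.086, -0.015]
force: [1.7, -5.0, 3.0]
width: 0.001
gripper_force: 2.5
time_s: 6.13
ee_pos: [0.4778, -0.0161, 0.0535]
tool_rot: [-0.168, 0.982, 0.086, -0.015]
force: [2.2, -4.1, 2.1]
width: 0.001
gripper_force: 2.4
now tip [-34.3  31.6] 0.0288 F [ 3.3 -4.3  3. ] t 6.1833
shift [0.7 6.2 1.9] turn [ 0. -0.  0.]
[317.43172736 256.03204634]
[335.20651718 254.40871732]
```

Now small steps to the wall, watching for the force to rise.

```bash
python3 -m crank '[[0,1,0.2,0,0,0,0],[0,2,0.4,0,0,0,0],[0,3,0.5,0,0,0,0],[0,4,0.7,0,0,0,0],[0,5,0.9,0,0,0,0]]'; python3 -m crank '[[0,1,0.2,0,0,0,0],[0,1.5,0.3,0,0,0,0]]';python3 - <<'E'
from h import *
s=manip.observe();c=cam("wrist",s);im=manip.snapshot("wrist");cv2.imwrite("pics/w5.png",im[:,:,::-1])
goal((-35,38),.028,(0,1),10)
for y in(60,70):print(proj(c,[*S2W((-35,y)),.046]))
E
```

```text
time_s: 6.6
ee_pos: [0.4761, -0.0114, 0.0534]
tool_rot: [-0.168, 0.982, 0.086, -0.015]
force: [2.9, -4.4, 2.6]
width: -0.002
gripper_force: 2.5
time_s: 6.77
ee_pos: [0.4757, -0.0099, 0.0535]
tool_rot: [-0.168, 0.982, 0.086, -0.015]
force: [2.1, -4.7, 3.5]
width: -0.005
gripper_force: 2.6
now tip [-34.2  37.7] 0.0288 F [ 2.7 -4.3  2.3] t 6.8167
shift [0.8 0.1 0.9] turn [-0.  0.  0.]
[305.68948054 257.13498039]
[323.73079279 255.48887269]
```

View pics/w5.png

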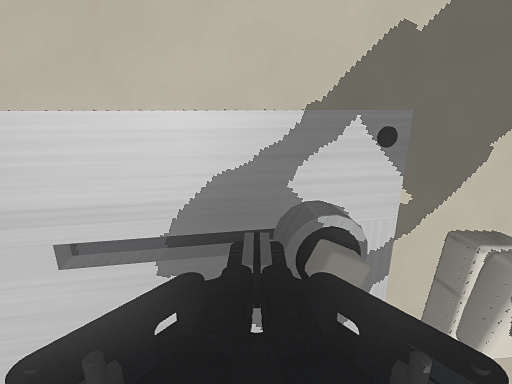

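The carrier is at the corner, at about (323,250), and still sliding at about 5 N, so it hasn't reached the wall.

```bash
for i in 1 2 3 4; do :; done; python3 -m crank '[[0,0.7,0.1,0,0,0,0],[0,1.4,0.2,0,0,0,0]]'; python3 -m crank '[[0,0.5,0.1,0,0,0,0],[0,1,0.2,0,0,0,0]]'
```

```text
time_s: 6.98
ee_pos: [0.4756, -0.0094, 0.0536]
tool_rot: [-0.168, 0.982, 0.085, -0.014]
force: [1.9, -9.4, 4.0]
width: 0.003
gripper_force: 4.5
time_s: 7.15
ee_pos: [0.4757, -0.0091, 0.0538]
tool_rot: [-0.168, 0.982, 0.084, -0.014]
force: [2.6, -10.8, 3.3]
width: -0.001
gripper_force: 5.5
```

The force has doubled and motion has stopped, so the carrier is against the far wall. I'll back off and go round to the -x side.

```bash
python3 -m crank '[[0,-8,-2,0,0,0,0],[0,-16,-5,0,0,0,0],[0,-19,-20,0,0,0,0],[12,-22,-50,3,0,0,0],[30,-22,-70,6,0,0,0],[50,-22,-75,10,0,0,0],[50,-22,-75,10,0,0,0]]'
python3 - <<'E'
from h import *
goal((-84,70),.06,(1,0),10)
goal((-84,70),.028,(1,0),10)
E
python3 look.py
```

```text
time_s: 7.73
ee_pos: [0.4362, -0.0561, 0.1235]
tool_rot: [-0.169, 0.986, -0.0, -0.001]
force: [-1.8, 1.0, -0.5]
width: 0.004
gripper_force: 0.0
now tip [-86.8   2.9] 0.0985 F [-1.8  1.  -0.5] t 7.7333
shift [ 1.5 67.1 38.9] turn [  0.  -10.1   0. ]
now tip [-86.8   2.9] 0.0985 F [-1.8  1.  -0.5] t 7.7333
shift [ 1.4 67.1 70.9] turn [  0.  -10.1   0. ]
marble [ 72.5 -43.3] 64
marble [-61.6  40.1] 62
```

```bash
python3 -m crank '[[1,25,0,0,-4,0,0],[1,50,5,0,-8,0,0],[1,67,15,0,-10,0,0],[1,67,35,0,-10,0,0],[1,67,52,0,-10,0,0],[1,67,64,0,-10,0,0],[1,67,71,0,-10,0,0],[1,67,71,0,-10,0,0]]'
python3 - <<'E'
from h import *
s=manip.observe();c=cam("wrist",s);im=manip.snapshot("wrist");cv2.imwrite("pics/w6.png",im[:,:,::-1])
goal((5,70),.028,(1,0),10)
print(proj(c,[*S2W((-35,71)),.046]))
E
```

```text
time_s: 8.45
ee_pos: [0.4145, 0.0066, 0.0503]
tool_rot: [-0.168, 0.982, 0.017, 0.084]
force: [-0.0, -0.7, 0.1]
width: -0.001
gripper_force: 0.0
now tip [-81.4  68.7] 0.0268 F [-0.7  0.9  0.8] t 8.5
shift [-85.3   1.4  13.6] turn [ 0.2 -0.1 -0. ]
[261.0115977  334.55397194]
```

View pics/w6.png

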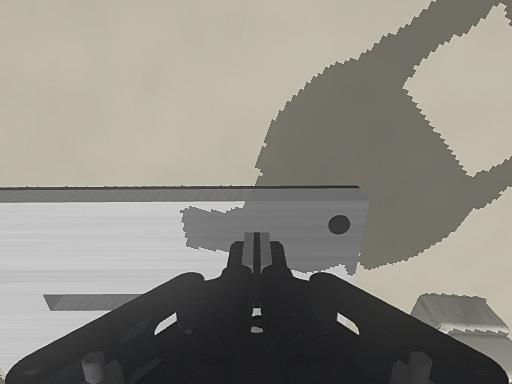

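The fingers hide the carrier from the wrist camera, as expected. I'll push along +x and use force for feedback.

```bash
python3 -m crank '[[-3,1,0,0,0,0,0],[-6,1.5,0.5,0,0,0,0],[-9,1.5,1,0,0,0,0],[-12,1.5,1.6,0,0,0,0],[-15,1.5,2.1,0,0,0,0],[-18,1.5,2.6,0,0,0,0],[-21,1.5,3.2,0,0,0,0],[-24,1.5,3.7,0,0,0,0],[-27,1.5,4.2,0,0,0,0],[-30,1.5,4.8,0,0,0,0]]'
python3 - <<'E'
from h import *
goal((5,70.5),.028,(1,0),10)
im=manip.snapshot("scene");cv2.imwrite("pics/s7.png",cv2.resize(im[130:260,150:350,::-1],None,fx=4,fy=4,interpolation=cv2.INTER_CUBIC))
E
```

```text
time_s: 9.33
ee_pos: [0.4433, 0.0171, 0.053]
tool_rot: [-0.169, 0.982, 0.015, 0.084]
force: [-10.7, -5.4, 9.9]
width: -0.003
gripper_force: 5.9
now tip [-51.5  69.6] 0.0284 F [-10.7  -5.4   9.9] t 9.3333
shift [-55.6   0.8  10. ] turn [ 0.  -0.2  0.1]
```

View pics/s7.png

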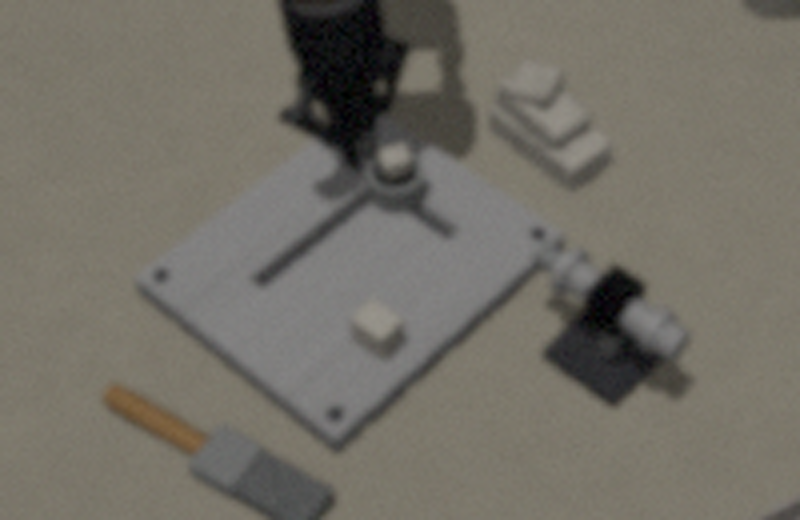

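The scene view shows the carrier at crop (395,180), upright and starting along the short leg, with the finger behind it. Next I measure its position and force.

```bash
python3 - <<'E'
from h import *
c=cam("scene")
print(W2S(ray(c,(150+395/4,130+157/4),.058)), W2S(ray(c,(150+398/4,130+178/4),.046)))
print("spare",W2S(ray(c,(150+378/4,130+325/4),.04)))
for p in((-35,70),(-25,70),(-15,70)):
  q=proj(c,[*S2W(p),.046]);print(p,(q-[150,130])*4)
E
python3 -m crank '[[0,0,0,0,0,0,0],[0,0,0,0,0,0,0]]'
```

```text
[-20.28590006  74.80265981] [-10.62839868  67.80382186]
spare [ 75.25199311 -45.13221787]
(-35, 70) [377.84556565 161.32184951]
(-25, 70) [386.84074635 167.51626502]
(-15, 70) [395.90252737 173.75654397]
time_s: 9.55
ee_pos: [0.444, 0.0173, 0.053]
tool_rot: [-0.168, 0.982, 0.015, 0.085]
force: [-4.2, -2.3, 4.0]
width: -0.001
gripper_force: 2.5
```

The carrier is at x≈-16 and moving freely; the force settled to 5 N. I continue at a slower pace.

```bash
python3 -m crank '[[-2.5,0,0.4,0,0,0,0],[-5,0,0.9,0,0,0,0],[-7.5,0,1.3,0,0,0,0],[-10,0,1.8,0,0,0,0],[-12.5,0,2.2,0,0,0,0],[-15,0,2.6,0,0,0,0],[-17.5,0,3.1,0,0,0,0],[-20,0,3.5,0,0,0,0],[-22.5,0,4,0,0,0,0],[-25,0,4.4,0,0,0,0]]'
python3 -m crank '[[-2.5,0,0.4,0,0,0,0],[-5,0,0.9,0,0,0,0],[-7.5,0,1.3,0,0,0,0],[-10,0,1.8,0,0,0,0],[-12.5,0,2.2,0,0,0,0],[-15,0,2.6,0,0,0,0],[-17,0,3,0,0,0,0],[-19,0,3.3,0,0,0,0],[-21,0,3.7,0,0,0,0],[-22,0,3.9,0,0,0,0]]'
python3 - <<'E'
from h import *
goal((6,70.5),.028,(1,0),10)
E
```

```text
time_s: 10.38
ee_pos: [0.4673, 0.0259, 0.0528]
tool_rot: [-0.168, 0.982, 0.015, 0.085]
force: [-6.8, -2.2, 4.6]
width: -0.002
gripper_force: 3.6
time_s: 11.22
ee_pos: [0.4884, 0.0333, 0.0528]
tool_rot: [-0.168, 0.982, 0.015, 0.085]
force: [-5.9, -2.5, 5.5]
width: -0.002
gripper_force: 3.8
now tip [-3.5 69.9] 0.0282 F [-5.9 -2.5  5.5] t 11.2167
shift [-9.3  0.6  1.8] turn [ 0.1 -0.1  0. ]
```

```bash
python3 -m crank '[[-1,0,0.2,0,0,0,0],[-2,0,0.4,0,0,0,0],[-3,0,0.5,0,0,0,0],[-4,0,0.7,0,0,0,0],[-5,0,0.9,0,0,0,0],[-6,0,1.1,0,0,0,0]]'
python3 -m crank '[[-0.7,0,0.1,0,0,0,0],[-1.4,0,0.2,0,0,0,0],[-2,0,0.3,0,0,0,0]]'
python3 -m crank '[[-0.7,0,0.1,0,0,0,0],[-1.4,0,0.2,0,0,0,0]]'
```

```text
time_s: 11.72
ee_pos: [0.4939, 0.0353, 0.0527]
tool_rot: [-0.168, 0.982, 0.015, 0.084]
force: [-8.2, -2.9, 7.3]
width: 0.003
gripper_force: 4.3
time_s: 11.97
ee_pos: [0.4958, 0.036, 0.0528]
tool_rot: [-0.168, 0.982, 0.015, 0.085]
force: [-7.4, -2.8, 6.8]
width: -0.003
gripper_force: 4.0
time_s: 12.13
ee_pos: [0.4972, 0.0364, 0.0528]
tool_rot: [-0.168, 0.982, 0.015, 0.085]
force: [-8.1, -2.8, 5.3]
width: -0.003
gripper_force: 3.8
```

```bash
python3 -m crank '[[-0.7,0,0.1,0,0,0,0],[-1.4,0,0.2,0,0,0,0]]'
python3 -m crank '[[-0.7,0,0.1,0,0,0,0],[-1.4,0,0.2,0,0,0,0]]'
python3 - <<'E'
from h import *
goal((6,70.5),.028,(1,0),10)
E
```

```text
time_s: 12.3
ee_pos: [0.4985, 0.0369, 0.0528]
tool_rot: [-0.168, 0.982, 0.015, 0.085]
force: [-6.9, -3.1, 6.0]
width: -0.003
gripper_force: 3.6
time_s: 12.47
ee_pos: [0.4991, 0.0373, 0.0527]
tool_rot: [-0.169, 0.982, 0.015, 0.084]
force: [-13.3, -5.5, 9.5]
width: 0.003
gripper_force: 7.2
now tip [ 7.8 70.1] 0.028 F [-13.3  -5.5   9.5] t 12.4667
shift [ 1.9  0.5 -0.3] turn [ 0.1 -0.3  0.1]
```

```bash
python3 -m crank '[[-0.5,0,0.1,0,0,0,0],[-1,0,0.2,0,0,0,0]]'
python3 -m crank '[[8,0,-2,0,0,0,0],[20,0,-5,0,0,0,0],[35,0,-30,0,0,0,0],[60,0,-65,0,0,0,0],[90,0,-100,0,0,0,0],[115,0,-130,0,0,0,0],[115,0,-130,0,0,0,0],[115,0,-130,0,0,0,0]]'
python3 look.py
python3 - <<'E'
from h import *
goal((6,70.5),.028,(1,0),10)
im=cv2.imread("pics/t.png");cv2.imwrite("pics/t8.png",cv2.resize(im[130:255,180:340],None,fx=5,fy=4.8,interpolation=cv2.INTER_CUBIC))
E
```

```text
time_s: 12.63
ee_pos: [0.4993, 0.0373, 0.0526]
tool_rot: [-0.169, 0.982, 0.015, 0.082]
force: [-18.1, -7.9, 15.6]
width: 0.003
gripper_force: 9.7
time_s: 13.3
ee_pos: [0.3748, -0.0085, 0.1638]
tool_rot: [-0.167, 0.982, 0.012, 0.09]
force: [1.2, 0.1, -0.1]
width: -0.002
gripper_force: 0.0
marble [ 72.5 -43.3] 64
marble [39.2 74.4] 38
now tip [-124.6   68.8] 0.1373 F [ 0.2  0.2 -0.1] t 13.35
shift [-109.3    2.   130.7] turn [-0.1  0.2 -0. ]
```

View pics/t8.png

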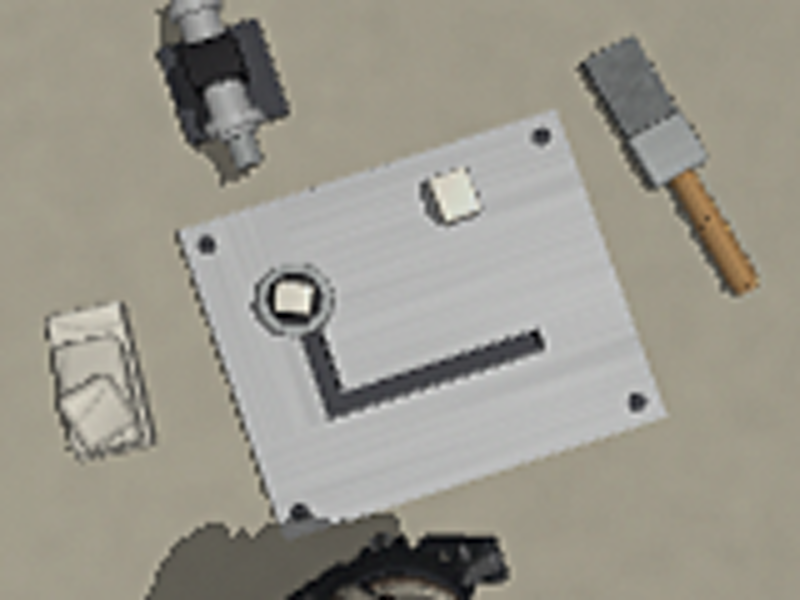

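The carrier stands at crop (293,298), which covers the slot end (stage x≈39–40). It is upright, everything else is unmoved and the robot is clear.

```bash
python3 -c "
from plant import manip
print(manip.close_job())"
```

```text
the job is handed in; nothing more can be done
None
```

The carrier is upright at the end of the short leg (about 39–40 mm along the stage's x), the handpiece and the objects beside the stage look unmoved in the final top view, the arm is clear, and the job was handed in at about 13 s.

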